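Open the lamp housing

ROBOT

A 6-joint arm with a two-finger parallel gripper is mounted at the origin on a cart in front of the work surface, level with it; the furniture and walls round the work are solid. World frame = base frame: x ahead of the robot, y to its left, z up, the work surface at z = 0. Lengths are in m, angles in degrees, forces in N, time in s.
With the tool pointing down it reaches from about 0.4 to 0.825 m from the base axis. Payload 7 kg.
Tool frame: the origin (TCP) lies midway between the tips of the shut fingers; the grasp point (between the pads) lies 19 mm behind it (r.grasp_offset is the distance from the TCP to the grasp point, in m); z points along the fingers, x is the direction in which the jaws open and shut, and the axes are right-handed (so a half turn about z gives the same grasp; the last joint's range is limited). The gripper opens to 88 mm and grips with 3 to 60 N. Pads are 19 mm wide; open, the fingers measure 130 mm over their backs; the gripper's body (78 mm by 193 mm) begins 47 mm behind the grasp point.
Start: joints at [84.574, 20.546, 0.682, 0, -70.136, -16.507], TCP at [0.252, 0.626, 0.227] pointing down, gripper open.
Joint ranges: [-176.03, 176.03], [-82.01, 121.73], [-58.28, 71.71], [-173.87, 95.51], [-174.79, -0.11], [-173.66, 173.66]. Speed limits (degrees/s): [136.94, 136.94, 172.46, 180, 180, 180].

INTERFACE

Orientations are given as [roll, pitch, yaw] about the fixed x, y, z axes, in that order (R = Rz(yaw) Ry(pitch) Rx(roll)).
In Python, from plant import r gives the robot as it stands.
- The arm moves only by the tool step_arm, never from a script. Its argument "deltas" is a list of rows, each a list of 7 numbers: the turn, a rotation vector about the tool's x, y, z in rad, then the shift along the tool's x, y, z in mm, then the opening, from -1 (shut) to 1 (fully open), so that 0 is half open. In form: [[ax, ay, az, x, y, z, grip], ...]. A call has 1 to 10 rows; each row shifts and turns the pose as measured when the row begins, along the tool's axes as they then stand; what a row does not reach is not made up. A row lasts 1/10 s, in which the tool goes at most 50 mm and 8.59 degrees, less where a joint would pass 70% of its speed; a pose out of reach is approached as far as the arm can. A call with a gripper value outside its range is refused whole. The fingers move at their own pace and stop on an object; "squeeze" is the grip in N (left out, the last holds). Time passes only in rows, so rows that do not move let the fingers close. It gives the time, the measured TCP pose, the force and the opening at its end, in the units of the state.
- r.get_state(): the state, without advancing time (a new reading comes with each control period).
- r.capture(name): name is "scene" or "side" or "wrist"; returns the picture (384x512x3 uint8, red, green, blue); there is no depth.
- r.camera_info(name): a dict with "vertical_fov" (degrees; the focal length in pixels is half the picture's height over the tangent of half this angle, whatever the lens; pixels are square), "cx", "cy" (the principal point, pixels), "view" (4x4, takes a point from world to camera coordinates). Camera axes: x right, y down, z forward; pixel columns grow to the right and rows downward; lengths in m; the calibration is good to about 2 mm. A picture is of the moment at which its call begins: read the wrist's pose just before it. camera_info takes no time and is no camera call; for the wrist camera it gives the pose at the moment of the call.
- r.close_job(): hands the job in, once; it reports no verdict.
The state is a dict: "time_s": time; "joints": joint angles; "qd": joint speeds; "joint_torque": joint torques, N m; "tcp_pos": TCP position; "eef_rot": TCP orientation; "contact_force": force on the tool from outside, world axes, zero at the start; "moment": the same for the moment, N m; "gripper_width": finger opening in m.
Only numpy, scipy, OpenCV 4.12 (cv2) and the standard library are available. Lean on these libraries where they do the work, as an engineer would, in place of code of your own. Each camera call takes 0.05 s, during which the arm holds its last target.

TASK

Loosen the three captive thumbscrews of the lamp housing one after another, each a quarter turn anticlockwise, leaving the cover seated until all three are loose. Then lift the cover free by its handle and, without throwing or dropping it, lay it right way up, centred and square on the black rubber mat. Leave the two dropper bottles and the vial next to the housing standing where they are.

Things in the scene. Friction and masses are not known exactly. Their poses are not given: they have to be found in the camera images.
- housing: grey lamp housing, fixed, 150 x 180 mm (x, y), 55 mm high; a black light outlet 34 mm across stands 12 mm out of its +y side. Origin: centre of its underside, z up. The cover's underside seats on an inner flange 50 mm above the table, inside a rim 5 mm higher, with 2 mm play all round. Place and yaw vary; it and the mat may swap places, left and right.
- cover: white loose plate, 140 x 170 x 4 mm (x, y, z), 0.3 to 0.5 kg. Origin: centre of the plate's underside, z up; seated, its axes are the housing's. Screws at (x, y) a (-50, -62), b (-50, 62), c (50, 0) mm reach 12.5 mm below its underside; laid down it stands level on them. Once all are loose it lifts straight up; raise it 25 mm before moving sideways.
- cover_handle (a point): centre of the black handle bar on the cover, at x -20, y 0, 26 mm above the cover's top face. The bar runs along the cover's x, 50 mm long, 10 mm thick (y), 12 mm high, open below between two posts. Axes as the cover's.
- screw_a (a joint): turn of thumbscrew a in rad, growing anticlockwise seen from above: 0 = locked (wing along the cover's y, dot toward -y), 1.57 = loosened a quarter turn, stop at 1.75. Its hidden dog grips under the housing's flange and is clear of it beyond about 1.2. Starts at 0 to 0.4. Friction about 0.05 N m; stays where it is left.
- screw_b (a joint): turn of thumbscrew b in rad, growing anticlockwise seen from above: 0 = locked (wing along the cover's x, dot toward -x), 1.57 = loosened a quarter turn, stop at 1.75. Its hidden dog grips under the housing's flange and is clear of it beyond about 1.2. Starts at 0 to 0.4. Friction about 0.05 N m; stays where it is left.
- screw_c (a joint): turn of thumbscrew c in rad, growing anticlockwise seen from above: 0 = locked (wing along the cover's x, dot toward +x), 1.57 = loosened a quarter turn, stop at 1.75. Its hidden dog grips under the housing's flange and is clear of it beyond about 1.2. Starts at 0 to 0.4. Friction about 0.05 N m; stays where it is left.
- screw_a_grip (a point): grip point of thumbscrew a, on its axis in the red wing, 24 mm above the cover's top face. The wing is 28 mm long, 9 mm thick, and spans 10 to 30 mm above that face. z = turning axis, up; x = along the wing toward the end with the white dot (the way the dog points); the frame turns with the screw.
- screw_b_grip (a point): grip point of thumbscrew b, on its axis in the red wing, 24 mm above the cover's top face. The wing is 28 mm long, 9 mm thick, and spans 10 to 30 mm above that face. z = turning axis, up; x = along the wing toward the end with the white dot (the way the dog points); the frame turns with the screw.
- screw_c_grip (a point): grip point of thumbscrew c, on its axis in the red wing, 24 mm above the cover's top face. The wing is 28 mm long, 9 mm thick, and spans 10 to 30 mm above that face. z = turning axis, up; x = along the wing toward the end with the white dot (the way the dog points); the frame turns with the screw.
- mat: black rubber mat with a thin grey border line, fixed flat on the table, 180 x 210 mm (x, y), 3 mm thick. Origin at the centre of its underside, z up. The cover goes on it with the two x axes parallel (either way round).
- dropper_tall: amber dropper bottle with black bulb, 41 mm diameter, 119 mm high, loose, close behind the housing or in front of it; origin at the centre of its underside, z up. Bystander: leave it standing where it is.
- dropper_small: amber dropper bottle with black bulb, 33 mm diameter, 98 mm high, loose, between the housing and the mat; origin at the centre of its underside, z up. Bystander: leave it standing where it is.
- vial: capped sample vial with pale contents, 24 mm diameter, 62 mm high, loose, close in front of the housing or behind it; origin at the centre of its underside, z up. Bystander: leave it standing where it is.

How it is judged (in metres and radians):
On the way, in this order (a step that is already met when the one before it is completed fails the run):
1. all three thumbscrews are loosened (each beyond 1.25 rad) while the cover still sits in the housing (value of joint each of screw_a, screw_b, screw_c above 1.25 rad and z of cover in the frame of housing below 0.055 m and horizontal distance between cover and housing below 0.01 m), for 0.2 s.
2. the cover is lifted clear of the housing (z of cover in the frame of housing above 0.075 m), for 0.1 s.
At the end, for the whole second after the job is handed in: The cover rests level and right way up on the mat, standing on its screws' feet (underside 10 to 21 mm above the table): centre within 25 mm of the mat's along each mat axis, x axes parallel within 0.2 rad (either way round). The three bystanders stand upright (x of cover in the frame of mat between -0.025 and 0.025 m and y of cover in the frame of mat between -0.025 and 0.025 m and z of cover in the frame of mat between 0.01 and 0.021 m and angle between cover's own z axis and vertical below 0.08 rad and angle between the x axis of cover and the x axis of mat, either way round below 0.2 rad and linear speed of cover below 0.02 m/s and angle between each of dropper_tall, dropper_small, vial's own z axis and vertical below 0.2 rad); the robot touches nothing.
It fails at once if a bystander (dropper tall) is pushed more than 30 mm or tipped over (distance of dropper_tall from where it was at the start of the episode above 0.03 m or angle between dropper_tall's own z axis and vertical above 0.6 rad).
It fails at once if a bystander (dropper small) is pushed more than 30 mm or tipped over (distance of dropper_small from where it was at the start of the episode above 0.03 m or angle between dropper_small's own z axis and vertical above 0.6 rad).
It fails at once if a bystander (vial) is pushed more than 30 mm or tipped over (distance of vial from where it was at the start of the episode above 0.03 m or angle between vial's own z axis and vertical above 0.6 rad).
It fails at once if the cover is dropped or thrown (moves faster than 1 m/s) (linear speed of cover above 1 m/s).
It also fails if it takes over 67 s, if anything falls off the work surface, if the arm or the gripper's body presses on something with over 40 N, if the wrist force passes 120 N, or if a joint passes its speed limit or range.

## Working session

There is one attempt and no reset: what is moved stays moved. The work goes in short steps, Python scripts to look and compute and a tool call to move; the robot and the scene stay as the last step left them, time stands still between calls to the robot, and variables do not carry over. Pictures are saved under pics/ and viewed, and the job is handed in when it is done.

Besides the shell and the picture viewer there is one more tool, called as a command line: name --pt "numbers of a row" for each row, then --argument value for the rest. step_arm: Moves the arm, as the interface text tells. Its arguments: {"type":"object","properties":{"deltas":{"type":"array","items":{"type":"array","items":{"type":"number"}}},"squeeze":{"type":"number"}},"required":["deltas"]}

```bash
ls; mkdir -p pics
python3 - <<'E'
from plant import r
import cv2
print(r.get_state(), r.grasp_offset)
for n in ["scene","side","wrist"]:
    i=r.camera_info(n); print(n,i)
    cv2.imwrite(f"pics/{n}0.png",r.capture(n)[:,:,::-1])
E
```

```text
pics
{'time_s': 0.0, 'joints': array([ 8.45724063e+01,  2.05896411e+01,  6.33062163e-01, -2.02123288e-02,
       -7.01367207e+01, -1.65071888e+01]), 'qd': array([0.08456852, 0.0580542 , 0.04192627, 0.02844203, 0.01336815,
       0.05065837]), 'joint_torque': array([-2.55239347e-04, -5.82710123e+01,  2.93066096e+01,  6.99768528e+00,
        7.14881869e-03, -1.64678750e-04]), 'tcp_pos': array([0.25198406, 0.62565949, 0.22563725]), 'eef_rot': array([-1.79991705e+02, -9.48535557e-02, -1.11941673e+02]), 'contact_force': array([ 0.47299266, -1.10130483,  0.14028106]), 'moment': array([ 0.01241866, -0.01420495, -0.03581027]), 'gripper_width': 0.0878403772138543} 0.0188
scene {'vertical_fov': 50.73723498832518, 'cx': 257.03309004832477, 'cy': 190.04164347477632, 'view': array([[ 0.41383302, -0.91032284, -0.00738635, -0.34013831],
       [-0.68466252, -0.3058798 , -0.66156994,  0.37720977],
       [ 0.59998289,  0.27883664, -0.74984709,  0.75272903],
       [ 0.        ,  0.        ,  0.        ,  1.        ]])}
side {'vertical_fov': 56.8665315881659, 'cx': 251.66220797483587, 'cy': 195.0474256791935, 'view': array([[ 0.96593564, -0.25877311, -0.00219363, -0.53565873],
       [-0.18052997, -0.6677517 , -0.72216106,  0.04119978],
       [ 0.18541106,  0.69795712, -0.69172147,  0.89455682],
       [ 0.        ,  0.        ,  0.        ,  1.        ]])}
wrist {'vertical_fov': 70.52812568573479, 'cx': 255.08076034901407, 'cy': 192.2391681194514, 'view': array([[-0.37380214, -0.9275076 ,  0.00127075,  0.67477192],
       [-0.89872435,  0.36253997,  0.2466968 , -0.03056331],
       [-0.22927386,  0.09107374, -0.96909188,  0.38870744],
       [ 0.        ,  0.        ,  0.        ,  1.        ]])}
```

View pics/scene0.png

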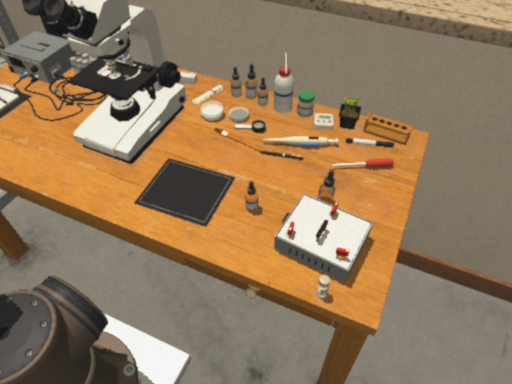

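View pics/side0.png

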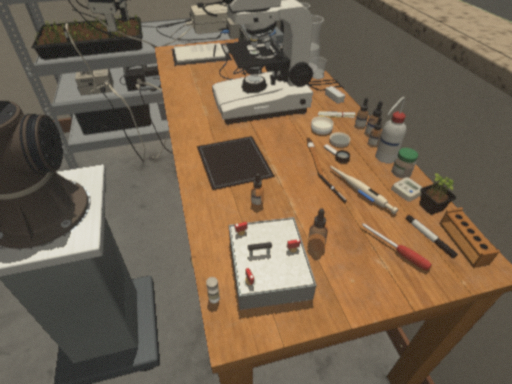

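View pics/wrist0.png

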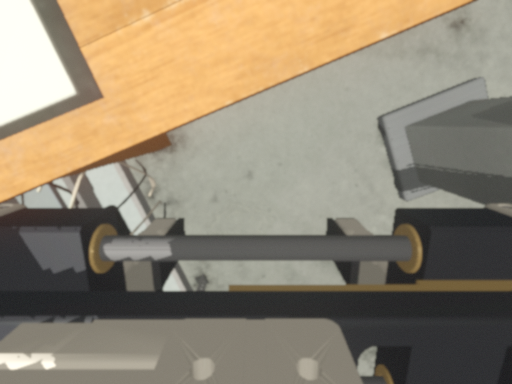

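Run:
```python
import cv2
a=cv2.imread("pics/scene0.png")[170:310,230:390]; cv2.imwrite("pics/sc_z.png",cv2.resize(a,None,fx=5,fy=4.2857*0+5*0.85,interpolation=cv2.INTER_CUBIC) if 0 else cv2.resize(a,(686,600),interpolation=cv2.INTER_CUBIC))
a=cv2.imread("pics/side0.png")[170:320,190:350]; cv2.imwrite("pics/si_z.png",cv2.resize(a,(640,600),interpolation=cv2.INTER_CUBIC))
```

```text
(no output)
```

View pics/sc_z.png

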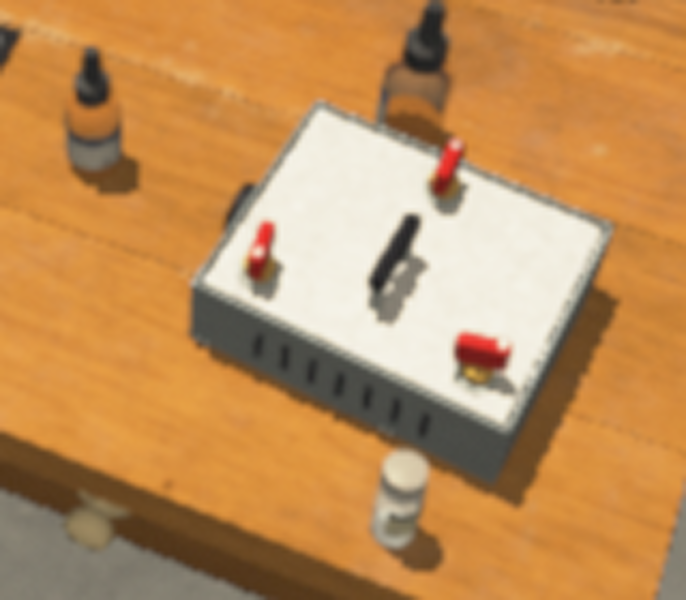

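View pics/si_z.png

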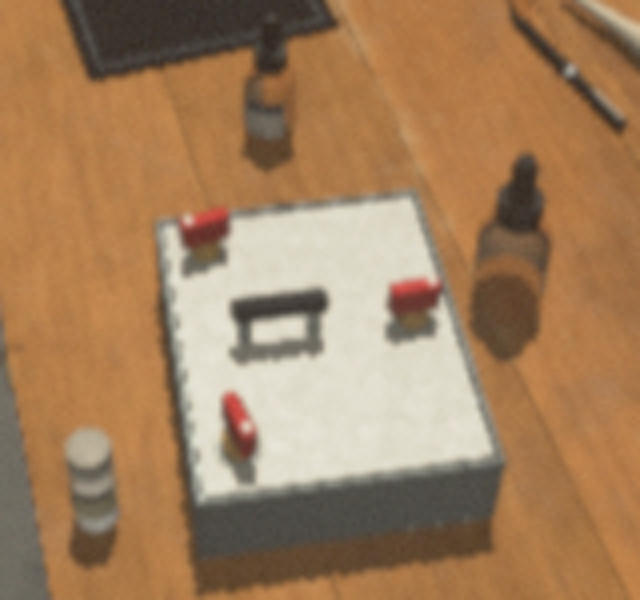

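```bash
cat > h.py <<'E'
import numpy as np, cv2
from scipy.optimize import least_squares
from plant import r
H=384
def proj(info,P):
    P=np.atleast_2d(P); V=info["view"]; c=P@V[:3,:3].T+V[:3,3]
    f=H/2/np.tan(np.radians(info["vertical_fov"])/2)
    return np.c_[f*c[:,0]/c[:,2]+info["cx"], f*c[:,1]/c[:,2]+info["cy"]]
def back(info,uv,z):
    V=info["view"]; f=H/2/np.tan(np.radians(info["vertical_fov"])/2)
    R=V[:3,:3]; C=-R.T@V[:3,3]
    d=R.T@np.array([(uv[0]-info["cx"])/f,(uv[1]-info["cy"])/f,1])
    return C+d*(z-C[2])/d[2]
def tri(obs):
    # obs list of (info,uv)
    f=lambda p: np.concatenate([proj(i,p)[0]-uv for i,uv in obs])
    s=least_squares(f,[0.6,-0.2,0.05]); return s.x, s.fun
def rect(cx,cy,yaw,w,h,z):
    c,s=np.cos(yaw),np.sin(yaw)
    return np.array([[cx+c*x-s*y,cy+s*x+c*y,z] for x,y in [(-w/2,h/2),(w/2,h/2),(w/2,-h/2),(-w/2,-h/2)]])
E
python3 - <<'E'
from h import *
S=r.camera_info("scene"); D=r.camera_info("side")
cs=np.array([(193,283),(318,102),(610,225),(505,430)])/4.2866+[230,170]-.4
cd=np.array([(157,218),(417,192),(503,462),(195,500)])/4+[190,170]-.4
for n,i,c in(("sc",S,cs),("sd",D,cd)):
    print(n,[back(i,u,.055).round(4) for u in c])
    f=lambda p:(proj(i,rect(*p,.15,.18,.055))-c).ravel()
    s=least_squares(f,[.6,-.3,0]);print(s.x,s.fun.round(1))
f=lambda p:np.concatenate([(proj(S,rect(*p,.15,.18,.055))-cs).ravel(),(proj(D,rect(*p,.15,.18,.055))-cd).ravel()])
s=least_squares(f,[.6,-.3,0]);print("both",s.x,np.degrees(s.x[2]))
# mat
for n,i,roi in(("scene",S,(120,145,250,235)),("side",D,(180,120,290,200))):
    im=cv2.imread(f"pics/{n}0.png"); x0,y0,x1,y1=roi
    g=im[y0:y1,x0:x1].max(2); m=(g<75).astype(np.uint8)
    m=cv2.morphologyEx(m,cv2.MORPH_CLOSE,np.ones((7,7)))
    cn=max(cv2.findContours(m,0,cv2.CHAIN_APPROX_NONE)[0],key=cv2.contourArea)
    q=cv2.approxPolyDP(cv2.convexHull(cn),6,True)[:,0]+[x0,y0]
    print(n,q.tolist(),[back(i,u,.003).round(4).tolist() for u in q])
E
python3 - <<'E'
import cv2
a=cv2.imread("pics/scene0.png")[145:235,120:250]; cv2.imwrite("pics/sc_m.png",cv2.resize(a,None,fx=6,fy=6))
E
```

```text
sc [array([ 0.4436, -0.2162,  0.055 ]), array([ 0.5897, -0.2329,  0.055 ]), array([ 0.5712, -0.4075,  0.055 ]), array([ 0.4254, -0.391 ,  0.055 ])]
[ 0.50800456 -0.31158836 -0.10985596] [-1.  -0.3 -0.6 -1.1  0.9 -0.2  0.6  1. ]
sd [array([ 0.4446, -0.2148,  0.055 ]), array([ 0.5909, -0.234 ,  0.055 ]), array([ 0.5708, -0.4094,  0.055 ]), array([ 0.4242, -0.3909,  0.055 ])]
[ 0.50788228 -0.31165692 -0.11918348] [-0.3 -0.4  0.5 -1.1  0.5  0.1 -0.6  0.7]
both [ 0.50790865 -0.3116217  -0.1151872 ] -6.5997403549800175
scene [[168, 160], [233, 178], [206, 224], [136, 202]] [[0.5947, 0.176, 0.003], [0.6075, -0.0253, 0.003], [0.4403, -0.0344, 0.003], [0.428, 0.1669, 0.003]]
side [[251, 138], [272, 175], [259, 187], [213, 188], [199, 147]] [[0.5971, 0.1668, 0.003], [0.6074, -0.022, 0.003], [0.5589, -0.0602, 0.003], [0.4386, -0.0318, 0.003], [0.4311, 0.1622, 0.003]]
```

View pics/sc_m.png

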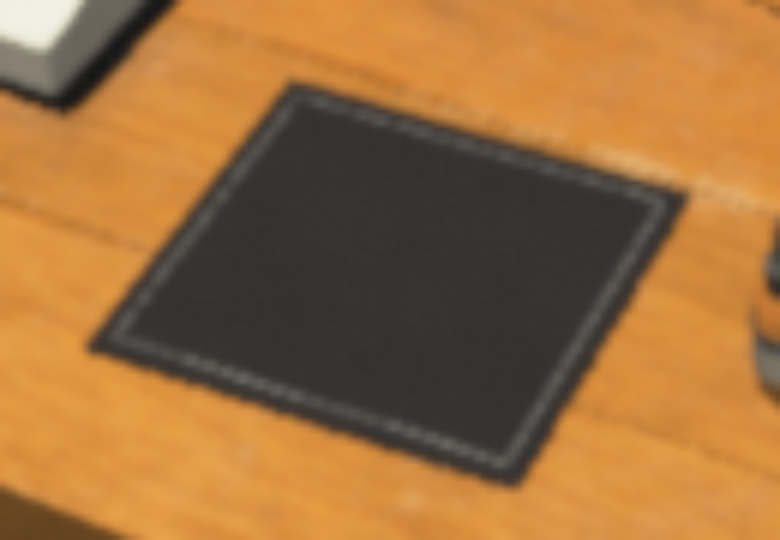

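Run:
```python
from h import *
S=r.camera_info("scene"); D=r.camera_info("side")
cs=np.array([(92,350),(290,84),(690,192),(518,487)])/6+[120,145]-.4
f=lambda p:(proj(S,rect(*p,.18,.21,.003))-cs).ravel()
s=least_squares(f,[.52,.07,0]);print("mat",s.x,np.degrees(s.x[2]),s.fun.round(1))
print("mat in side", proj(D,rect(*s.x,.18,.21,.003)).round(0).tolist())
# microscope base corners scene
for uv in [(77,140),(125,157),(184,105),(184,92)]: print("scope",uv,back(S,uv,0).round(3),back(S,uv,0.03).round(3))
for uv in [(222,120),(311,108),(305,80),(215,85)]: print("scope side",uv,back(D,uv,0).round(3))
def sc(u,v): return np.array([u,v])/4.2866+[230,170]-.4
def sd(u,v): return np.array([u,v])/4+[190,170]-.4
for n,a,b in [("small top",(92,52),(270,20)),("tall top",(433,5),(525,160)),("vial top",(405,468),(90,445)),
  ("a mid",(483,352),(240,425)),("b mid",(262,250),(205,228)),("c mid",(449,168),(413,297)),("handle",(396,250),(280,303))]:
    p,e=tri([(S,sc(*a)),(D,sd(*b))]); print(n,p.round(4),e.round(1))
hx,hy,yaw=.5079,-.3116,-.1152
c,s=np.cos(yaw),np.sin(yaw)
for n,x,y in (("a",-.05,-.062),("b",-.05,.062),("c",.05,0),("h",-.02,0)): 
    P=[hx+c*x-s*y,hy+s*x+c*y,.078]; print(n,np.round(P,4),((proj(S,P)[0]+.4-[230,170])*4.2866).round(),((proj(D,P)[0]+.4-[190,170])*4).round())
```

```text
mat [0.51876753 0.07109397 0.05921419] 3.392723068111225 [-1.3  0.1 -0.  -0.8  0.6 -0.1  0.7  0.4]
mat in side [[196.0, 146.0], [251.0, 135.0], [275.0, 176.0], [212.0, 190.0]]
scope (77, 140) [0.558 0.476 0.   ] [0.536 0.444 0.03 ]
scope (125, 157) [0.557 0.299 0.   ] [0.534 0.273 0.03 ]
scope (184, 105) [0.838 0.271 0.   ] [0.805 0.246 0.03 ]
scope (184, 92) [0.901 0.309 0.   ] [0.865 0.283 0.03 ]
scope side (222, 120) [0.531 0.299 0.   ]
scope side (311, 108) [0.851 0.294 0.   ]
scope side (305, 80) [0.91  0.503 0.   ]
scope side (215, 85) [0.555 0.555 0.   ]
small top [ 0.5377 -0.1143  0.0963] [ 0.   0.1  0.  -0.1]
tall top [ 0.6275 -0.2813  0.1192] [ 0.   0.2  0.1 -0.2]
vial top [ 0.3819 -0.3529  0.0609] [-0.  -0.1 -0.   0.1]
a mid [ 0.4518 -0.369   0.074 ] [-0. -0. -0.  0.]
b mid [ 0.4649 -0.2458  0.0746] [-0.  -0.1 -0.   0. ]
c mid [ 0.5564 -0.3188  0.0753] [ 0.   0.2  0.1 -0.1]
handle [ 0.4879 -0.3105  0.0822] [-0.  -0.1 -0.   0.1]
a [ 0.4511 -0.3674  0.078 ] [481. 348.] [238. 418.]
b [ 0.4654 -0.2443  0.078 ] [260. 244.] [205. 222.]
c [ 0.5576 -0.3173  0.078 ] [448. 163.] [415. 291.]
h [ 0.488  -0.3093  0.078 ] [393. 253.] [279. 307.]
```

```bash
cat >> h.py <<'E'
from scipy.spatial.transform import Rotation as Ro
def pose(): 
    s=r.get_state(); return np.array(s["tcp_pos"]), Ro.from_euler("xyz",s["eef_rot"],degrees=True)
def rows(wps,grip,shift=45,turn=8):
    """wps: list of (x,y,z,yaw_unwrapped deg). Tool down."""
    p,R=pose(); y=R.as_euler("xyz",degrees=True)[2]; out=[]
    first=True
    for (X,Y,Z,W) in wps:
        P=np.array([X,Y,Z]); 
        if first:
            while W is not None and False: pass
        n=max(1,int(np.ceil(max(np.linalg.norm(P-p)/shift*1000,abs(W-y)/turn)-1e-6)))
        for k in range(n):
            q=p+(P-p)/n if k==0 else q+(P-p0)/n
            if k==0: p0=p.copy()
            T=Ro.from_euler("xyz",[180,0,y+(W-y0)/n*0 if k else y],degrees=True) if False else None
            yy=y+(W-y)*k/n; yn=y+(W-y)*(k+1)/n
            a=p0+(P-p0)*k/n; b=p0+(P-p0)*(k+1)/n
            Rk=Ro.from_euler("xyz",[180,0,yy],degrees=True) 
            if not out: Rk=R
            d=Rk.inv().apply(b-a)*1000
            tv=(Rk.inv()*Ro.from_euler("xyz",[180,0,yn],degrees=True)).as_rotvec()
            out.append([*tv.round(3).tolist(),*d.round(1).tolist(),grip])
        p=P; y=W
    for i in range(0,len(out),10): print(out[i:i+10])
    return out
E
python3 - <<'E'
from h import *
p,R=pose(); V=r.camera_info("wrist")["view"]; C=-V[:3,:3].T@V[:3,3]
print("cam in tool",R.inv().apply(C-p), "axis",R.inv().apply(V[2,:3]), "x", R.inv().apply(V[0,:3]))
print(p,R.as_euler("xyz",degrees=True))
E
```

```text
cam in tool [-0.00045094 -0.06647899 -0.15764583] axis [-2.48822725e-04  2.46800266e-01  9.69066338e-01] x [9.99999964e-01 1.57974859e-04 2.16532626e-04]
[0.25200668 0.62579809 0.22584571] [-1.79994294e+02 -7.26017466e-02 -1.11940100e+02]
```

```bash
python3 - <<'E'
s=open('h.py').read(); i=s.index("def rows")
s=s[:i]+'''def rows(wps,grip,shift=45,turn=8):
    """wps: list of (x,y,z,yaw deg), tool down; prints rows in tool axes"""
    p,R=pose(); y=R.as_euler("xyz",degrees=True)[2]; out=[]
    y+=360*round((wps[0][3]-y)/360)if abs(wps[0][3]-y)>270 else 0
    for (X,Y,Z,W) in wps:
        P=np.array([X,Y,Z])
        n=max(1,int(np.ceil(max(np.linalg.norm(P-p)/shift*1000,abs(W-y)/turn)-1e-6)))
        d=(P-p)/n
        for k in range(n):
            Rk=R if not out else Ro.from_euler("xyz",[180,0,y+(W-y)*k/n],degrees=True)
            tv=(Rk.inv()*Ro.from_euler("xyz",[180,0,y+(W-y)*(k+1)/n],degrees=True)).as_rotvec()
            out.append([*tv.round(3).tolist(),*(Rk.inv().apply(d)*1000).round(1).tolist(),grip])
        p=P; y=W
    print(len(out))
    for i in range(0,len(out),10): print(out[i:i+10])
'''
open('h.py','w').write(s)
E
python3 - <<'E'
from h import *
rows([(.27,.42,.235,-150),(.40,.15,.235,-200),(.47,-.05,.235,-240),(.585,-.31,.235,-262)],1)
E
```

```text
24
[[-0.0, -0.001, 0.133, 36.8, -18.7, -1.8, 1], [0.0, -0.0, 0.133, 34.0, -23.4, -1.8, 1], [0.0, -0.0, 0.133, 30.6, -27.7, -1.8, 1], [-0.0, -0.0, 0.133, 26.7, -31.5, -1.8, 1], [0.0, -0.0, 0.133, 22.3, -34.8, -1.8, 1], [0.0, -0.0, 0.125, 3.2, -42.7, -0.0, 1], [0.0, -0.0, 0.125, -2.1, -42.8, -0.0, 1], [-0.0, -0.0, 0.125, -7.4, -42.2, -0.0, 1], [0.0, -0.0, 0.125, -12.6, -40.9, -0.0, 1], [0.0, -0.0, 0.125, -17.6, -39.0, -0.0, 1]]
[[0.0, -0.0, 0.125, -22.3, -36.5, -0.0, 1], [0.0, -0.0, 0.125, -26.7, -33.5, -0.0, 1], [-0.0, -0.0, 0.14, -26.8, -32.8, -0.0, 1], [0.0, -0.0, 0.14, -31.1, -28.7, -0.0, 1], [0.0, -0.0, 0.14, -34.8, -24.1, -0.0, 1], [0.0, -0.0, 0.14, -37.9, -19.0, -0.0, 1], [0.0, -0.0, 0.14, -40.1, -13.6, -0.0, 1], [0.0, -0.0, 0.055, -40.4, -4.3, -0.0, 1], [-0.0, -0.0, 0.055, -40.6, -2.1, -0.0, 1], [0.0, -0.0, 0.055, -40.6, 0.1, 0.0, 1]]
[[0.0, -0.0, 0.055, -40.5, 2.3, 0.0, 1], [0.0, -0.0, 0.055, -40.4, 4.5, 0.0, 1], [0.0, -0.0, 0.055, -40.0, 6.8, 0.0, 1], [-0.0, -0.0, 0.055, -39.6, 8.9, 0.0, 1]]
```

step_arm --pt "0 0 0.13 37 -19 -2 1" --pt "0 0 0.13 34 -23 -2 1" --pt "0 0 0.13 31 -28 -2 1" --pt "0 0 0.13 27 -31 -2 1" --pt "0 0 0.13 22 -35 -2 1" --squeeze 20

```text
time_s: 0.65
tcp_pos: [0.2687, 0.4156, 0.2313]
eef_rot: [-179.6, -0.3, -150.3]
contact_force: [0.6, 0.6, 0.0]
gripper_width: 0.0873
```

Tracks well; continuing.

step_arm --pt "0 0 0.125 3 -43 0 1" --pt "0 0 0.125 -2 -43 0 1" --pt "0 0 0.125 -7 -42 0 1" --pt "0 0 0.125 -13 -41 0 1" --pt "0 0 0.125 -18 -39 0 1" --pt "0 0 0.125 -22 -36 0 1" --pt "0 0 0.125 -27 -34 0 1"

```text
time_s: 1.35
tcp_pos: [0.394, 0.1304, 0.2343]
eef_rot: [-179.8, 0.1, 157.7]
contact_force: [1.4, 1.2, -0.1]
gripper_width: 0.0877
```

step_arm --pt "0 0 0.14 -27 -33 0 1" --pt "0 0 0.14 -31 -29 0 1" --pt "0 0 0.14 -35 -24 0 1" --pt "0 0 0.14 -38 -19 0 1" --pt "0 0 0.14 -40 -14 0 1"

```text
time_s: 1.85
tcp_pos: [0.454, -0.0826, 0.2361]
eef_rot: [179.9, 0.2, 116.0]
contact_force: [0.9, 0.5, 0.7]
gripper_width: 0.0878
```

Run:
```python
from h import *
print(pose()[0],r.get_state()["eef_rot"],r.get_state()["joints"].round(1))
rows([(.585,-.31,.235,-262)],1)
```

```text
[ 0.4540435  -0.0825775   0.23612591] [179.91887983   0.23707654 115.99700769] [ 14.4  -0.6 -24.4   0.2 -66.1 -78.5]
6
[[0.002, 0.004, 0.052, -43.6, 3.0, 0.4, 1], [0.0, -0.0, 0.052, -43.4, 5.3, 0.2, 1], [-0.0, -0.0, 0.052, -43.1, 7.5, 0.2, 1], [0.0, -0.0, 0.052, -42.6, 9.8, 0.2, 1], [-0.0, -0.0, 0.052, -42.1, 12.0, 0.2, 1], [0.0, -0.0, 0.052, -41.4, 14.2, 0.2, 1]]
```

step_arm --pt "0 0 0.05 -44 3 0 1" --pt "0 0 0.05 -43 5 0 1" --pt "0 0 0.05 -43 7 0 1" --pt "0 0 0.05 -43 10 0 1" --pt "0 0 0.05 -42 12 0 1" --pt "0 0 0.05 -37 14 0 1" --pt "0 0 0 0 0 0 -0.4"

```text
time_s: 2.55
tcp_pos: [0.5852, -0.3224, 0.2343]
eef_rot: [180.0, 0.1, 97.5]
contact_force: [0.4, -0.0, -0.6]
gripper_width: 0.0838
```

Run:
```python
from h import *
import pickle
i=r.camera_info("wrist"); print(r.get_state()["tcp_pos"],r.get_state()["eef_rot"])
im=r.capture("wrist"); cv2.imwrite("pics/w1.png",im[:,:,::-1]); pickle.dump(i,open("w1.pkl","wb"))
hx,hy,yaw=.5079,-.3116,-.1152
c,s=np.cos(yaw),np.sin(yaw)
for n,x,y in (("a",-.05,-.062),("b",-.05,.062),("c",.05,0),("h",-.02,0)): 
    P=[hx+c*x-s*y,hy+s*x+c*y,.084 if n!="h" else .086]; print(n,proj(i,P)[0].round(1))
cv2.imwrite("pics/w1z.png",cv2.resize(im[:210,:,::-1],None,fx=1.56,fy=1.56,interpolation=cv2.INTER_CUBIC))
```

```text
[ 0.58519681 -0.32241554  0.23432494] [1.79959558e+02 1.21313530e-01 9.74620735e+01]
a [228.8  49.7]
b [343.   80.9]
c [262.7 158.2]
h [279.2  94.7]
```

View pics/w1.png

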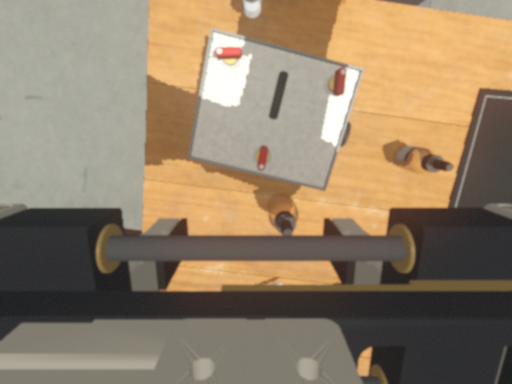

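```bash
cat > seg.py <<'E'
from h import *
import pickle,sys
def wings(png,info,zs=.080):
    im=cv2.imread(png); hsv=cv2.cvtColor(im,cv2.COLOR_BGR2HSV)
    h,s,v=cv2.split(hsv); m=(((h<6)|(h>172))&(s>140)&(v>60)).astype(np.uint8)
    n,l,st,ce=cv2.connectedComponentsWithStats(m)
    for k in range(1,n):
        if st[k,4]<40: continue
        pts=np.argwhere(l==k)[:,::-1]
        w=np.array([back(info,p,zs)[:2] for p in pts])
        mu=w.mean(0); (cx,cy),(a,b),_=cv2.minAreaRect((w*1e4).astype(np.float32))
        ev,U=np.linalg.eigh(np.cov(w.T)); ang=np.degrees(np.arctan2(U[1,1],U[0,1]))%180
        print(pts.mean(0).round(1),"n",st[k,4],"world",mu.round(4),"rect",round(cx/1e4,4),round(cy/1e4,4),round(a/10,1),round(b/10,1),"ang",ang.round(1))
if __name__=="__main__":
    wings(sys.argv[1]+".png" if 0 else f"pics/{sys.argv[1]}.png",pickle.load(open(sys.argv[1]+".pkl","rb")))
E
python3 seg.py w1; python3 -c "
import cv2
a=cv2.imread('pics/w1.png')[20:200,180:370];cv2.imwrite('pics/w1z.png',cv2.resize(a,None,fx=3.3,fy=3.3,interpolation=cv2.INTER_CUBIC))"
```

```text
[230.7  52.3] n 108 world [ 0.4524 -0.3657] rect 0.4527 -0.3659 6.7 20.0 ang 99.8
[340.   81.6] n 75 world [ 0.4659 -0.2462] rect 0.4651 -0.2458 18.3 5.3 ang 12.9
[262.6 155.2] n 88 world [ 0.5546 -0.3178] rect 0.5547 -0.3177 6.4 19.0 ang 177.0
```

View pics/w1z.png

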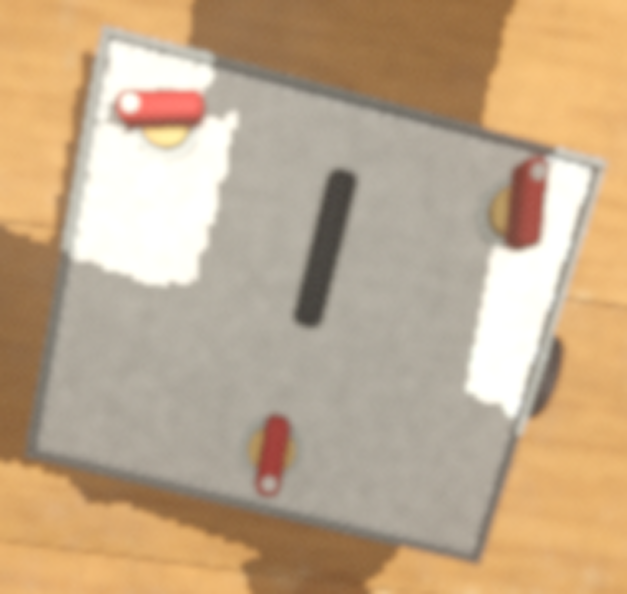

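Run:
```python
from h import *
import pickle
imgs=[("w1",pickle.load(open("w1.pkl","rb"))),("scene0",r.camera_info("scene")),("side0",r.camera_info("side"))]
hx,hy,yaw=.5079,-.3116,-.1152
c,s=np.cos(yaw),np.sin(yaw)
for n,x,y,b in (("a",-.05,-.062,-np.pi/2),("b",-.05,.062,np.pi),("c",.05,0,0)):
    for png,info in imgs:
        im=cv2.imread(f"pics/{png}.png")
        P=np.array([hx+c*x-s*y,hy+s*x+c*y])
        u0=proj(info,[*P,.078])[0].astype(int)-25
        K=4
        roi=cv2.resize(im[u0[1]:u0[1]+50,u0[0]:u0[0]+50],None,fx=K,fy=K,interpolation=cv2.INTER_CUBIC)
        h,S,v=cv2.split(cv2.cvtColor(roi,cv2.COLOR_BGR2HSV)); m=(((h<7)|(h>170))&(S>110)&(v>50)).astype(np.uint8)
        best=[]
        for t in np.arange(-.2,.8,.05):
            A=yaw+b+t; d=np.array([np.cos(A),np.sin(A)]); e=np.array([-d[1],d[0]])
            for ox in np.arange(-.006,.0061,.002):
              for oy in np.arange(-.006,.0061,.002):
                pts=[[*(P+[ox,oy]+d*i*.5*.028+e*j*.0045),z] for i in(-1,1) for j in(-1,1) for z in(.064,.084)]
                uv=((proj(info,pts)-u0+.5)*K).astype(np.int32)
                q=np.zeros_like(m); cv2.fillConvexPoly(q,cv2.convexHull(uv),1)
                best.append(((q&m).sum()/max(1,(q|m).sum()),round(t,2),round(ox,3),round(oy,3)))
        best.sort(reverse=True); print(n,png,[tuple(round(float(z),3) for z in q) for q in best[:3]])
```

```text
a w1 [(0.472, 0.35, 0.002, 0.0), (0.472, 0.2, 0.002, 0.0), (0.471, 0.25, 0.002, -0.002)]
a scene0 [(0.585, 0.25, 0.002, -0.002), (0.585, 0.25, 0.0, -0.002), (0.583, 0.25, 0.002, 0.0)]
a side0 [(0.487, -0.0, 0.0, -0.002), (0.478, -0.0, 0.0, 0.0), (0.477, 0.05, 0.0, -0.002)]
b w1 [(0.441, -0.05, 0.002, -0.002), (0.438, -0.0, 0.0, -0.002), (0.434, -0.1, 0.002, -0.002)]
b scene0 [(0.523, 0.4, -0.002, -0.002), (0.523, 0.4, 0.002, 0.0), (0.514, 0.4, 0.004, 0.0)]
b side0 [(0.577, 0.75, 0.0, 0.0), (0.567, 0.75, 0.0, -0.002), (0.561, 0.75, 0.002, 0.002)]
c w1 [(0.489, 0.15, 0.002, 0.0), (0.489, 0.25, 0.002, 0.0), (0.486, 0.2, 0.002, 0.0)]
c scene0 [(0.624, 0.2, 0.004, 0.0), (0.624, 0.2, 0.002, 0.0), (0.623, 0.25, 0.002, 0.0)]
c side0 [(0.543, 0.5, 0.002, 0.002), (0.54, 0.6, 0.002, 0.002), (0.538, 0.65, 0.002, 0.002)]
```

Run:
```python
from h import *
rows([(.557,-.318,.13,-268.5),(.557,-.318,.061,-268.5)],-.4,shift=40)
```

```text
5
[[0.001, 0.001, 0.035, 2.2, -8.9, 34.8, -0.4], [0.0, -0.0, 0.035, 1.8, -9.0, 34.8, -0.4], [0.0, -0.0, 0.035, 1.5, -9.0, 34.8, -0.4], [0.0, 0.0, 0.0, 0.0, -0.0, 34.5, -0.4], [0.0, 0.0, 0.0, 0.0, -0.0, 34.5, -0.4]]
```

step_arm --pt "0 0 0.035 2 -9 35 -0.4" --pt "0 0 0.035 2 -9 35 -0.4" --pt "0 0 0.035 1 -9 35 -0.4" --pt "0 0 0 0 0 10 -0.4" --pt "0 0 0 0 0 0 -0.4"

```text
time_s: 3.1
tcp_pos: [0.5559, -0.317, 0.1177]
eef_rot: [179.8, 0.1, 91.5]
contact_force: [0.6, -0.3, 1.2]
gripper_width: 0.0413
```

Run:
```python
from h import *
import pickle
i=r.camera_info("wrist"); pickle.dump(i,open("w2.pkl","wb")); cv2.imwrite("pics/w2.png",r.capture("wrist")[:,:,::-1])
im=r.capture("scene")[150:320,220:400,::-1]; cv2.imwrite("pics/s2.png",cv2.resize(im,None,fx=3,fy=3))
rows([(.557,-.318,.061,-268.5)],-.4,shift=40)
```

```text
2
[[0.006, 0.003, 0.0, -0.2, -0.2, 29.2, -0.4], [0.0, -0.0, 0.0, -0.3, -0.1, 29.2, -0.4]]
```

View pics/w2.png

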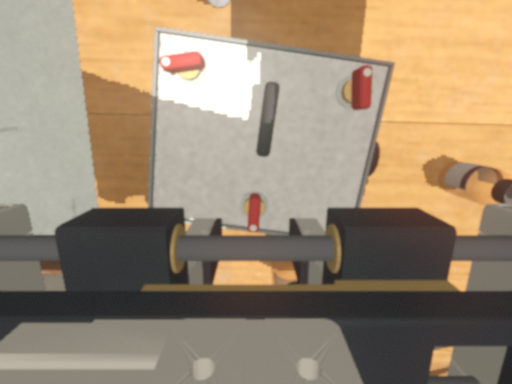

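View pics/s2.png

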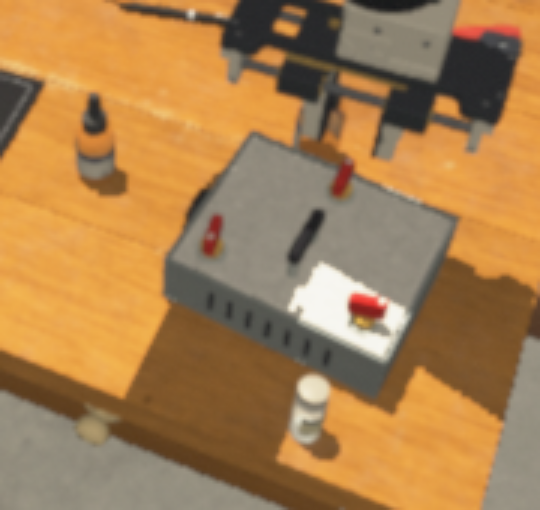

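step_arm --pt "0 0 0 0 0 28 -0.4" --pt "0 0 0 0 0 29 -0.4" --pt "0 0 0 0 0 0 -0.4"

```text
time_s: 3.5
tcp_pos: [0.5637, -0.3186, 0.0689]
eef_rot: [179.0, 0.4, 91.7]
contact_force: [-0.6, -0.2, -0.5]
gripper_width: 0.0268
```

step_arm --pt "-0.017 0.007 0 0 -6 8 -0.4" --pt "0 0 0 0 0 0 -0.4"

```text
time_s: 3.7
tcp_pos: [0.5609, -0.3194, 0.0651]
eef_rot: [177.8, 0.1, 91.9]
contact_force: [-0.3, 1.1, -0.3]
gripper_width: 0.0261
```

Run:
```python
from h import *
s=r.get_state();print(s["tcp_pos"],s["eef_rot"],s["qd"].round(2))
rows([(.557,-.318,.061,-268.5)],-.4,shift=40)
```

```text
[ 0.56089059 -0.31941846  0.06506639] [1.77766876e+02 1.40182499e-01 9.19109085e+01] [ 0.89 -1.28  4.78  2.6  -2.42 -0.89]
1
[[0.039, 0.002, 0.007, 1.6, -4.0, 3.9, -0.4]]
```

step_arm --pt "0.04 0.002 0.007 1.5 -4 4 -0.4" --pt "0 0 0 0 0 0 -0.4"

```text
time_s: 3.9
tcp_pos: [0.5601, -0.3192, 0.0663]
eef_rot: [179.8, 0.2, 91.6]
contact_force: [0.3, 1.1, -0.5]
gripper_width: 0.0267
```

Run:
```python
from h import *
s=r.get_state();print(s["tcp_pos"],s["eef_rot"],s["qd"].round(2))
rows([(.557,-.318,.061,-268.5)],-.4,shift=40)
```

```text
[ 0.5600558  -0.31919439  0.06625426] [179.80157051   0.1958675   91.57749355] [-0.32 -2.7   1.01 -0.02  0.95  1.06]
1
[[0.003, 0.003, 0.001, 1.3, -3.0, 5.2, -0.4]]
```

step_arm --pt "0 0 0 1.5 -4 6 -0.4" --pt "0 0 0 0 -1 2 -0.4"

```text
time_s: 4.1
tcp_pos: [0.5574, -0.3183, 0.0611]
eef_rot: [179.5, 0.3, 91.7]
contact_force: [0.7, 0.6, 0.1]
gripper_width: 0.0264
```

Good. Close on screw c.

step_arm --pt "0 0 0 0 0 0 -1" --pt "0 0 0 0 0 0 -1" --pt "0 0 0 0 0 0 -1" --squeeze 25

```text
time_s: 4.4
tcp_pos: [0.5574, -0.3182, 0.0618]
eef_rot: [179.4, 0.3, 91.7]
contact_force: [0.6, 0.0, -1.9]
gripper_width: 0.0148
```

Run:
```python
from h import *
s=r.get_state();print(s["tcp_pos"],s["eef_rot"],s["gripper_width"],s["moment"].round(3),s["contact_force"].round(1))
```

```text
[ 0.55743311 -0.31818416  0.06176649] [179.37836173   0.31807308  91.67169616] 0.014828945786327563 [-0.026 -0.326 -0.017] [ 0.6  0.  -1.9]
```

step_arm --pt "0.01 0 0 0 0 0 -1" --pt "0 0 0 0 0 0 -1"

```text
time_s: 4.6
tcp_pos: [0.5573, -0.3182, 0.0617]
eef_rot: [-180.0, 0.3, 91.7]
contact_force: [0.2, 0.7, -0.1]
gripper_width: 0.0153
```

Run:
```python
from h import *
cv2.imwrite("pics/w3.png",r.capture("wrist")[:,:,::-1])
a=r.capture("scene")[150:320,240:410,::-1]; b=r.capture("side")[150:320,200:370,::-1]
cv2.imwrite("pics/s3.png",cv2.resize(np.hstack([a,b]),None,fx=2.35,fy=3.4 if 0 else 2.35,interpolation=cv2.INTER_CUBIC))
```

```text
(no output)
```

View pics/s3.png

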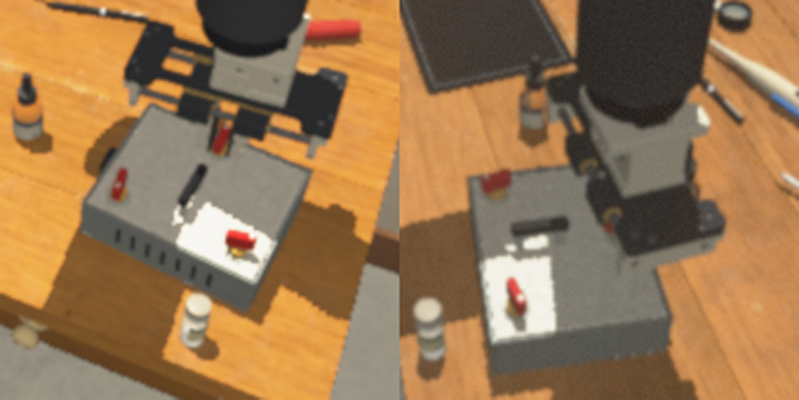

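View pics/w3.png

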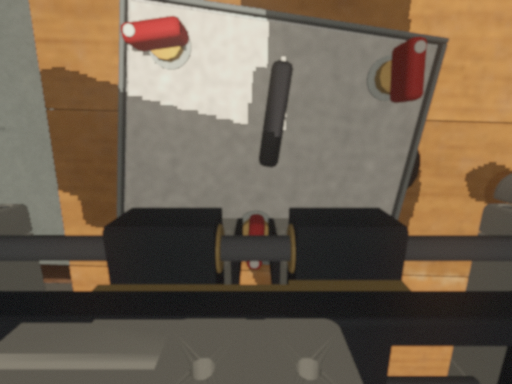

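step_arm --pt "0 0 0 0 0 0 -0.6" --pt "0 0 0 0 0 -6 -0.6" --pt "0 0 0 0 0 0 -1" --pt "0 0 0 0 0 0 -1" --pt "0 0 0 0 0 0 -1"

```text
time_s: 5.25
tcp_pos: [0.5571, -0.3182, 0.0681]
eef_rot: [180.0, 0.3, 91.6]
contact_force: [0.1, -0.8, -2.9]
gripper_width: 0.0085
```

step_arm --pt "0 0 -0.12 0 0 0 -1" --pt "0 0 -0.14 0 0 0 -1" --pt "0 0 -0.14 0 0 0 -1" --pt "0 0 -0.14 0 0 0 -1"

```text
time_s: 5.65
tcp_pos: [0.5571, -0.3181, 0.0679]
eef_rot: [-179.9, 0.3, 123.5]
contact_force: [-0.6, 0.1, -1.1]
gripper_width: 0.0087
```

step_arm --pt "0 0 -0.14 0 0 0 -1" --pt "0 0 -0.14 0 0 0 -1" --pt "0 0 -0.14 0 0 0 -1" --pt "0 0 -0.14 0 0 0 -1" --pt "0 0 -0.14 0 0 0 -1" --pt "0 0 -0.14 0 0 0 -1" --pt "0 0 -0.08 0 0 0 -1" --pt "0 0 0 0 0 0 -1"

```text
time_s: 6.45
tcp_pos: [0.5571, -0.3181, 0.0679]
eef_rot: [-179.7, 0.1, 178.7]
contact_force: [-0.5, -0.0, -0.6]
gripper_width: 0.0087
```

step_arm --pt "0 0 0 0 0 0 -0.4" --pt "0 0 0 0 0 0 -0.4" --pt "0 0 0 0 0 -42 -0.4"

```text
time_s: 6.75
tcp_pos: [0.5535, -0.3166, 0.1049]
eef_rot: [-179.9, -0.5, 178.3]
contact_force: [1.4, 0.6, 0.1]
gripper_width: 0.0244
```

Run:
```python
from h import *
s=r.get_state();print(s["tcp_pos"],s["eef_rot"],s["gripper_width"])
rows([(.4655,-.245,.108,-273)],-.4,shift=40)
```

```text
[ 0.55351435 -0.31661816  0.10489788] [-179.90431539   -0.48321854  178.26753726] 0.024449636005938462
12
[[-0.002, -0.008, 0.133, 7.5, 5.7, -0.2, -0.4], [0.0, -0.0, 0.133, 8.2, 4.7, -0.3, -0.4], [0.0, -0.0, 0.133, 8.8, 3.6, -0.3, -0.4], [0.0, -0.0, 0.133, 9.2, 2.4, -0.3, -0.4], [-0.0, -0.0, 0.133, 9.4, 1.1, -0.3, -0.4], [0.0, -0.0, 0.133, 9.5, -0.1, -0.3, -0.4], [-0.0, -0.0, 0.133, 9.4, -1.4, -0.3, -0.4], [0.0, -0.0, 0.133, 9.1, -2.6, -0.3, -0.4], [0.0, -0.0, 0.133, 8.7, -3.8, -0.3, -0.4], [0.0, -0.0, 0.133, 8.1, -4.9, -0.3, -0.4]]
[[0.0, -0.0, 0.133, 7.4, -5.9, -0.3, -0.4], [0.0, -0.0, 0.133, 6.5, -6.8, -0.3, -0.4]]
```

step_arm --pt "0 -0.008 0.135 7.5 5.7 -1 -0.4" --pt "0 0 0.135 8 4.7 -1 -0.4" --pt "0 0 0.135 9 3.6 -1 -0.4" --pt "0 0 0.135 9 2.4 0 -0.4" --pt "0 0 0.135 9.5 1 0 -0.4" --pt "0 0 0.135 9.5 0 0 -0.4" --pt "0 0 0.135 9.5 -1.5 0 -0.4" --pt "0 0 0.135 9 -2.5 0 -0.4" --pt "0 0 0.135 9 -4 0 -0.4" --pt "0 0 0.135 8 -5 0 -0.4"

```text
time_s: 7.75
tcp_pos: [0.4843, -0.2546, 0.1149]
eef_rot: [179.4, 0.5, 97.0]
contact_force: [0.8, 0.3, -0.0]
gripper_width: 0.0261
```

Run:
```python
from h import *
s=r.get_state();print(s["tcp_pos"],s["eef_rot"],s["gripper_width"])
cv2.imwrite("pics/w4.png",r.capture("wrist")[:,:,::-1])
rows([(.4655,-.245,.108,-272.5)],-.4,shift=40)
```

```text
[ 0.48427697 -0.25459386  0.11493299] [179.36097436   0.51482948  96.9550933 ] 0.026105330016376656
2
[[0.011, 0.008, 0.078, 5.4, -8.3, 3.3, -0.4], [0.0, -0.0, 0.078, 4.7, -8.6, 3.4, -0.4]]
```

View pics/w4.png

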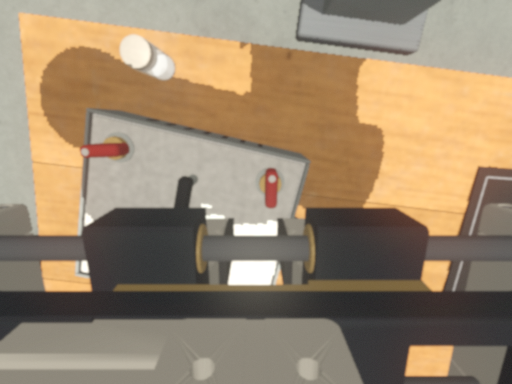

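Run:
```python
from h import *
rows([(.4655,-.245,.105,-266),(.4655,-.245,.068,-266)],-.4,shift=20)
```

```text
4
[[0.011, 0.008, 0.021, 5.4, -8.3, 4.8, -0.4], [0.0, -0.0, 0.021, 5.2, -8.3, 4.9, -0.4], [0.0, 0.0, 0.0, 0.0, -0.0, 18.5, -0.4], [0.0, 0.0, 0.0, 0.0, -0.0, 18.5, -0.4]]
```

step_arm --pt "0.011 0.008 0.02 5.5 -8.5 2 -0.4" --pt "0 0 0.02 5 -8.5 2 -0.4" --pt "0 0 0.01 0 -2 0 -0.4"

```text
time_s: 8.1
tcp_pos: [0.4629, -0.2451, 0.1112]
eef_rot: [179.9, 0.0, 93.6]
contact_force: [-0.2, 0.6, 0.3]
gripper_width: 0.026
```

Run:
```python
from h import *
s=r.get_state();print(s["tcp_pos"],s["eef_rot"],s["gripper_width"])
rows([(.4655,-.245,.068,-266)],-.4,shift=25)
```

```text
[ 0.46285609 -0.24509605  0.11121323] [1.79935764e+02 3.63864823e-02 9.36482431e+01] 0.025982411469600928
2
[[0.001, 0.001, -0.003, -0.0, 1.3, 21.6, -0.4], [0.0, 0.0, -0.003, -0.0, 1.3, 21.6, -0.4]]
```

step_arm --pt "0 0 0 0 1 22 -0.4" --pt "0 0 0 0 0 20 -0.4" --pt "0 0 0 0 0 2 -0.4"

```text
time_s: 8.4
tcp_pos: [0.4654, -0.2459, 0.0678]
eef_rot: [179.7, 0.1, 93.9]
contact_force: [-0.2, 0.3, 0.8]
gripper_width: 0.0265
```

Run:
```python
from h import *
s=r.get_state();print(s["tcp_pos"],s["eef_rot"],s["gripper_width"])
rows([(.4655,-.245,.068,-266)],-.4,shift=25)
```

```text
[ 0.46544225 -0.24587973  0.06780751] [1.79669256e+02 1.43691307e-01 9.38512091e+01] 0.02649321193381747
1
[[0.006, 0.003, -0.003, 0.9, 0.1, -0.2, -0.4]]
```

step_arm --pt "0 0 0 0.5 0 0 -1" --pt "0 0 0 0 0 0 -1" --pt "0 0 0 0 0 0 -1"

```text
time_s: 8.7
tcp_pos: [0.4664, -0.2459, 0.0691]
eef_rot: [179.6, 0.2, 93.9]
contact_force: [0.8, -0.9, -2.0]
gripper_width: 0.0086
```

step_arm --pt "0.007 0 -0.14 0 0 0 -1" --pt "0 0 -0.14 0 0 0 -1" --pt "0 0 -0.14 0 0 0 -1" --pt "0 0 -0.14 0 0 0 -1" --pt "0 0 -0.14 0 0 0 -1" --pt "0 0 -0.14 0 0 0 -1" --pt "0 0 -0.14 0 0 0 -1" --pt "0 0 -0.14 0 0 0 -1" --pt "0 0 -0.14 0 0 0 -1" --pt "0 0 -0.14 0 0 0 -1"

```text
time_s: 9.7
tcp_pos: [0.4632, -0.2448, 0.0712]
eef_rot: [-180.0, -0.1, 177.1]
contact_force: [-0.2, -1.1, -3.5]
gripper_width: 0.0087
```

step_arm --pt "0 0 0 0 0 0 -1"

```text
time_s: 9.8
tcp_pos: [0.4632, -0.2448, 0.0714]
eef_rot: [-180.0, -0.1, 177.2]
contact_force: [-0.1, -0.3, -5.0]
gripper_width: 0.0087
```

step_arm --pt "0 0 0 0 0 0 -0.4" --pt "0 0 0 0 0 0 -0.4" --pt "0 0 0 0 0 -40 -0.4"

```text
time_s: 10.1
tcp_pos: [0.4609, -0.2442, 0.109]
eef_rot: [180.0, -0.5, 176.6]
contact_force: [0.9, -0.6, -0.8]
gripper_width: 0.0244
```

Run:
```python
from h import *
s=r.get_state();print(s["tcp_pos"],s["eef_rot"],s["gripper_width"])
rows([(.452,-.3675,.112,-170)],-.4,shift=40)
```

```text
[ 0.46092306 -0.24420363  0.10896219] [179.97231721  -0.50275667 176.60494251] 0.024359110617492897
4
[[0.001, -0.009, -0.058, 0.4, -30.9, -0.8, -0.4], [0.0, 0.0, -0.058, 2.2, -30.8, -0.8, -0.4], [0.0, 0.0, -0.058, 4.0, -30.6, -0.8, -0.4], [-0.0, 0.0, -0.058, 5.8, -30.4, -0.8, -0.4]]
```

step_arm --pt "0 -0.009 -0.058 0 -31 0 -0.4" --pt "0 0 -0.058 2 -31 0 -0.4" --pt "0 0 -0.058 4 -31 0 -0.4" --pt "0 0 -0.058 6 -30 0 -0.4" --pt "0 0 0 0 0 0 -0.4"

```text
time_s: 10.6
tcp_pos: [0.4583, -0.3733, 0.1182]
eef_rot: [-179.5, 0.8, -170.0]
contact_force: [-0.4, 0.9, -0.5]
gripper_width: 0.0265
```

Run:
```python
from h import *
s=r.get_state();print(s["tcp_pos"],s["eef_rot"],s["gripper_width"])
cv2.imwrite("pics/w5.png",r.capture("wrist")[:,:,::-1])
a=r.capture("scene")[150:320,240:410,::-1]; b=r.capture("side")[150:320,200:370,::-1]
cv2.imwrite("pics/s5.png",cv2.resize(np.hstack([a,b]),None,fx=2.35,fy=2.35,interpolation=cv2.INTER_CUBIC))
rows([(.452,-.3675,.068,-170)],-.4,shift=25)
```

```text
[ 0.45826513 -0.37329829  0.11815752] [-179.54931295    0.80265098 -169.9903118 ] 0.026500052462168106
3
[[-0.007, 0.013, 0.0, 2.0, 1.4, 16.6, -0.4], [-0.0, -0.0, 0.0, 1.8, 1.3, 16.6, -0.4], [-0.0, -0.0, 0.0, 1.8, 1.3, 16.6, -0.4]]
```

View pics/w5.png

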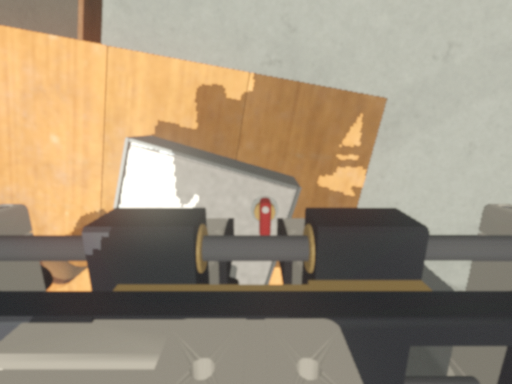

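View pics/s5.png

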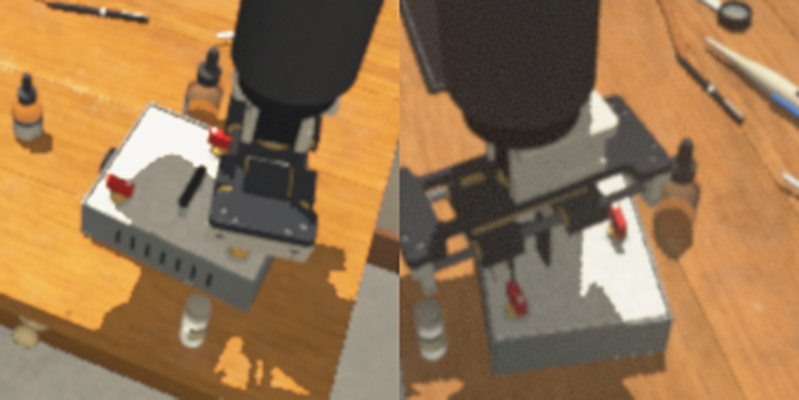

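step_arm --pt "-0.007 0.013 0 6 4.5 12 -0.4" --pt "0 0 0 1 0 18 -0.4" --pt "0 0 0 0 0 18 -0.4" --pt "0 0 0 0 0 2 -0.4"

```text
time_s: 11.15
tcp_pos: [0.4497, -0.3628, 0.0655]
eef_rot: [179.9, -0.0, -170.0]
contact_force: [-0.6, 0.6, -0.5]
gripper_width: 0.0262
```

Run:
```python
from h import *
s=r.get_state();print(s["tcp_pos"],s["eef_rot"],s["gripper_width"])
rows([(.452,-.3675,.068,-170)],-.4,shift=25)
```

```text
[ 0.44973508 -0.362826    0.06554148] [ 1.79901723e+02 -3.73026205e-02 -1.70026423e+02] 0.026249972778037346
1
[[0.002, -0.001, -0.0, -1.4, -5.0, -2.5, -0.4]]
```

step_arm --pt "0 0 0 -1.5 -4 -2 -0.4" --pt "0 0 0 0 -1 0 -0.4"

```text
time_s: 11.35
tcp_pos: [0.4521, -0.3664, 0.0675]
eef_rot: [179.9, -0.1, -169.9]
contact_force: [0.1, 0.5, 0.8]
gripper_width: 0.0265
```

step_arm --pt "0 0 0 0 0 0 -1" --pt "0 0 0 0 0 0 -1" --pt "0 0 0 0 0 0 -1"

```text
time_s: 11.65
tcp_pos: [0.4525, -0.3665, 0.069]
eef_rot: [179.9, -0.1, -169.9]
contact_force: [-3.0, -0.7, -1.8]
gripper_width: 0.0088
```

step_arm --pt "0 0 -0.14 0 0 0 -1" --pt "0 0 -0.14 0 0 0 -1" --pt "0 0 -0.14 0 0 0 -1" --pt "0 0 -0.14 0 0 0 -1" --pt "0 0 -0.14 0 0 0 -1" --pt "0 0 -0.14 0 0 0 -1" --pt "0 0 -0.14 0 0 0 -1" --pt "0 0 -0.14 0 0 0 -1" --pt "0 0 -0.14 0 0 0 -1" --pt "0 0 -0.06 0 0 0 -1"

```text
time_s: 12.65
tcp_pos: [0.4489, -0.3677, 0.069]
eef_rot: [179.8, 0.1, -91.6]
contact_force: [0.4, -0.3, -2.4]
gripper_width: 0.009
```

step_arm --pt "0 0 0 0 0 0 -0.4" --pt "0 0 0 0 0 0 -0.4" --pt "0 0 0 0 0 -42 -0.4" --pt "0 0 0 0 0 -4 -0.4"

```text
time_s: 13.05
tcp_pos: [0.4489, -0.368, 0.1161]
eef_rot: [179.7, 0.1, -91.8]
contact_force: [0.8, -0.6, -0.3]
gripper_width: 0.0256
```

Run:
```python
from h import *
s=r.get_state();print(s["tcp_pos"],s["eef_rot"],s["gripper_width"],s["joints"].round(1))
rows([(.4878,-.3098,.115,-96.6)],-.4,shift=40)
```

```text
[ 0.44891725 -0.36802018  0.11606948] [ 1.79708317e+02  1.01435900e-01 -9.18400931e+01] 0.025609818179050337 [-20.1  17.4 -19.6  -0.  -53.3 108.2]
2
[[0.005, 0.002, 0.042, -29.7, -18.5, 0.5, -0.4], [0.0, -0.0, 0.042, -30.5, -17.2, 0.5, -0.4]]
```

step_arm --pt "0 0 0.042 -30 -21 0 -0.4" --pt "0 0 0.042 -30 -20 0 -0.4" --pt "0 0 0 0 0 0 -0.4"

```text
time_s: 13.35
tcp_pos: [0.4957, -0.3102, 0.1192]
eef_rot: [-179.9, 0.0, -97.4]
contact_force: [0.4, -0.1, 0.2]
gripper_width: 0.0262
```

Run:
```python
from h import *
s=r.get_state();print(s["tcp_pos"],s["eef_rot"],s["gripper_width"],s["joints"].round(1))
cv2.imwrite("pics/w6.png",r.capture("wrist")[:,:,::-1])
a=r.capture("scene")[150:320,240:410,::-1]; b=r.capture("side")[150:320,200:370,::-1]
cv2.imwrite("pics/s6.png",cv2.resize(np.hstack([a,b]),None,fx=2.35,fy=2.35,interpolation=cv2.INTER_CUBIC))
rows([(.492,-.3098,.061,-96.6)],-.4,shift=20)
```

```text
[ 0.49570232 -0.31019806  0.11923085] [-1.79934504e+02  7.64725097e-03 -9.73511209e+01] 0.026248390709020596 [-12.9  17.3 -19.1  -0.  -53.4  95.6]
3
[[0.001, 0.0, -0.004, -0.7, 0.5, 19.2, -0.4], [0.0, 0.0, -0.004, -0.7, 0.5, 19.2, -0.4], [0.0, 0.0, -0.004, -0.7, 0.5, 19.2, -0.4]]
```

View pics/w6.png

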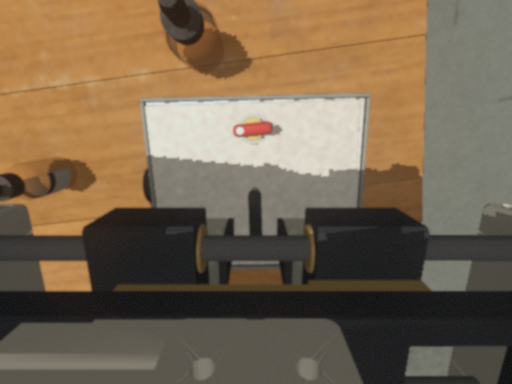

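View pics/s6.png

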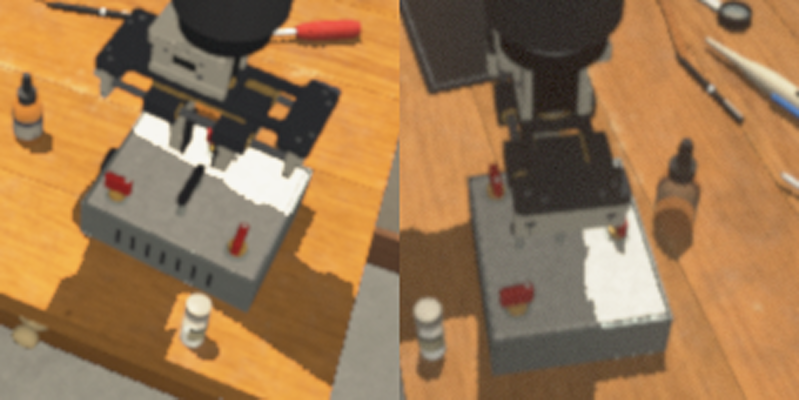

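step_arm --pt "0 0 0 -1 3 19 -0.4" --pt "0 0 0 0 0 19 -0.4" --pt "0 0 0 0 0 17 -0.4" --pt "0 0 0 0 0 1 -0.4"

```text
time_s: 13.9
tcp_pos: [0.4888, -0.3134, 0.0621]
eef_rot: [-179.9, -0.0, -97.5]
contact_force: [-0.9, 0.1, -0.2]
gripper_width: 0.0263
```

Run:
```python
from h import *
s=r.get_state();print(s["tcp_pos"],s["eef_rot"],s["gripper_width"],s["joints"].round(1))
rows([(.492,-.3098,.061,-96.6)],-.4,shift=20)
```

```text
[ 0.48883462 -0.31337418  0.06212891] [-1.79919212e+02 -1.05498153e-02 -9.75480902e+01] 0.026326216049435275 [-13.4  20.8 -23.1   0.  -46.1  95.8]
1
[[-0.001, -0.0, -0.017, -4.0, -2.7, 1.1, -0.4]]
```

step_arm --pt "0 0 -0.015 -4 -3 1 -0.4" --pt "0 0 0 0 0 0 -1" --pt "0 0 0 0 0 0 -1" --pt "0 0 0 0 0 0 -1" --squeeze 50

```text
time_s: 14.3
tcp_pos: [0.4927, -0.311, 0.0629]
eef_rot: [-179.8, -0.0, -96.7]
contact_force: [-0.1, 0.4, -4.5]
gripper_width: 0.0096
```

step_arm --pt "0 0 0 0 0 -5 -1" --pt "0 0 0 0 0 -8 -1" --pt "0 0 0 0 0 -8 -1"

```text
time_s: 14.6
tcp_pos: [0.4909, -0.3103, 0.0839]
eef_rot: [179.9, 0.0, -96.8]
contact_force: [-0.2, -0.2, -3.5]
gripper_width: 0.0097
```

Run:
```python
from h import *
s=r.get_state();print(s["tcp_pos"],s["eef_rot"],s["contact_force"],s["moment"])
a=r.capture("scene")[150:320,240:410,::-1]; b=r.capture("side")[150:320,200:370,::-1]
cv2.imwrite("pics/s7.png",cv2.resize(np.hstack([a,b]),None,fx=2.35,fy=2.35,interpolation=cv2.INTER_CUBIC))
```

```text
[ 0.49087854 -0.31025409  0.08393216] [ 1.79949928e+02  3.15183572e-02 -9.67607033e+01] [-0.15423818 -0.20818523 -3.5061248 ] [-0.02035091  0.01924653 -0.02673924]
```

View pics/s7.png

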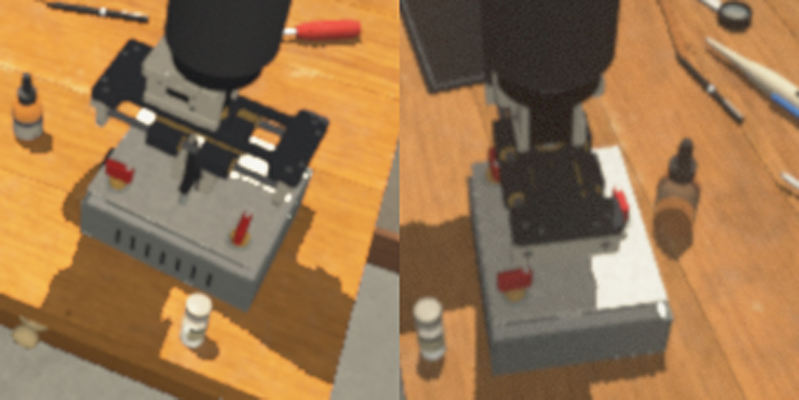

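step_arm --pt "0 0 0 0 0 -12 -1" --pt "0 0 0 0 0 -18 -1" --pt "0 0 0 0 0 -20 -1" --pt "0 0 0 0 0 -20 -1" --pt "0 0 0 0 0 -12 -1" --pt "0 0 0 0 0 0 -1"

```text
time_s: 15.3
tcp_pos: [0.491, -0.3104, 0.1728]
eef_rot: [-179.9, 0.0, -96.8]
contact_force: [0.7, -0.3, -5.2]
gripper_width: 0.0098
```

Run:
```python
from h import *
s=r.get_state();print(s["tcp_pos"],s["eef_rot"],s["contact_force"],s["gripper_width"])
rows([(.5038,.0702,.168,-86.6)],-1,shift=30)
```

```text
[ 0.49097883 -0.31040583  0.17280213] [-1.79917535e+02  6.39033316e-03 -9.67566543e+01] [ 0.70658118 -0.30067866 -5.19798746] 0.009778154141177877
13
[[-0.001, 0.0, -0.014, -29.2, 2.5, 0.4, -1], [-0.0, 0.0, -0.014, -29.2, 2.1, 0.4, -1], [0.0, 0.0, -0.014, -29.2, 1.7, 0.4, -1], [0.0, 0.0, -0.014, -29.3, 1.3, 0.4, -1], [0.0, 0.0, -0.014, -29.3, 0.9, 0.4, -1], [-0.0, 0.0, -0.014, -29.3, 0.5, 0.4, -1], [0.0, 0.0, -0.014, -29.3, 0.1, 0.4, -1], [0.0, 0.0, -0.014, -29.3, -0.3, 0.4, -1], [0.0, 0.0, -0.014, -29.3, -0.7, 0.4, -1], [-0.0, 0.0, -0.014, -29.3, -1.1, 0.4, -1]]
[[0.0, 0.0, -0.014, -29.3, -1.5, 0.4, -1], [-0.0, 0.0, -0.014, -29.2, -1.9, 0.4, -1], [0.0, 0.0, -0.014, -29.2, -2.3, 0.4, -1]]
```

step_arm --pt "0 0 -0.01 -10 1 0 -1" --pt "0 0 -0.014 -20 2 0 -1" --pt "0 0 -0.014 -29 2 0 -1" --pt "0 0 -0.014 -29 1 0 -1" --pt "0 0 -0.014 -29 1 0 -1" --pt "0 0 -0.014 -29 0.5 0 -1" --pt "0 0 -0.014 -29 0 0 -1"

```text
time_s: 16.0
tcp_pos: [0.4915, -0.1289, 0.1662]
eef_rot: [179.5, 0.1, -91.4]
contact_force: [1.0, 0.3, -4.2]
gripper_width: 0.0096
```

Run:
```python
from h import *
s=r.get_state();print(s["tcp_pos"],s["eef_rot"],s["contact_force"],s["gripper_width"])
rows([(.5038,.0702,.168,-86.6)],-1,shift=30)
```

```text
[ 0.49153727 -0.12894376  0.16620812] [ 1.79539677e+02  1.16059587e-01 -9.14400337e+01] [ 0.99797706  0.29905434 -4.2484876 ] 0.009635153882602665
7
[[0.008, 0.002, -0.012, -28.5, -1.0, -0.2, -1], [-0.0, 0.0, -0.012, -28.5, -1.4, -0.3, -1], [0.0, 0.0, -0.012, -28.5, -1.7, -0.3, -1], [0.0, 0.0, -0.012, -28.4, -2.1, -0.3, -1], [0.0, 0.0, -0.012, -28.4, -2.4, -0.3, -1], [0.0, 0.0, -0.012, -28.4, -2.8, -0.3, -1], [-0.0, 0.0, -0.012, -28.3, -3.1, -0.3, -1]]
```

step_arm --pt "0.008 0 -0.012 -29 -1 -1 -1" --pt "0 0 -0.012 -29 -1 -1 -1" --pt "0 0 -0.012 -29 -2 -1 -1" --pt "0 0 -0.012 -29 -2 0 -1" --pt "0 0 -0.012 -28 -2 0 -1" --pt "0 0 -0.012 -22 -3 0 -1" --pt "0 0 -0.012 -14 -3 0 -1" --pt "0 0 0 -6 -2 0 -1" --pt "0 0 0 0 0 0 -1"

```text
time_s: 16.9
tcp_pos: [0.4979, 0.0702, 0.1618]
eef_rot: [179.3, 0.1, -86.0]
contact_force: [0.0, 0.4, -5.3]
gripper_width: 0.0092
```

Run:
```python
from h import *
s=r.get_state();print(s["tcp_pos"],s["eef_rot"],s["contact_force"],s["gripper_width"])
cv2.imwrite("pics/w8.png",r.capture("wrist")[:,:,::-1])
a=r.capture("scene")[:300,100:400,::-1]; b=r.capture("side")[60:360,130:430,::-1]
cv2.imwrite("pics/s8.png",cv2.resize(np.hstack([a,b]),(800,400)))
rows([(.5038,.0702,.06,-86.6)],-1,shift=20)
```

```text
[0.49789443 0.07017165 0.16175103] [ 1.79318528e+02  7.88926424e-02 -8.59927974e+01] [ 0.04306356  0.38651478 -5.31248974] 0.009155283784286022
6
[[0.012, 0.001, 0.002, -0.1, -1.2, 17.0, -1], [0.0, -0.0, 0.001, -0.1, -1.0, 17.0, -1], [0.0, -0.0, 0.001, -0.1, -1.0, 17.0, -1], [-0.0, -0.0, 0.001, -0.1, -1.0, 17.0, -1], [0.0, -0.0, 0.001, -0.1, -1.0, 17.0, -1], [0.0, -0.0, 0.001, -0.1, -1.0, 17.0, -1]]
```

View pics/w8.png

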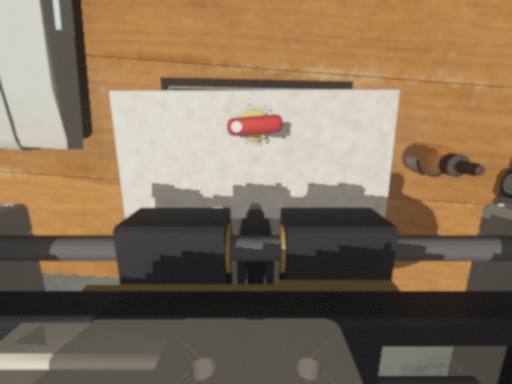

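View pics/s8.png

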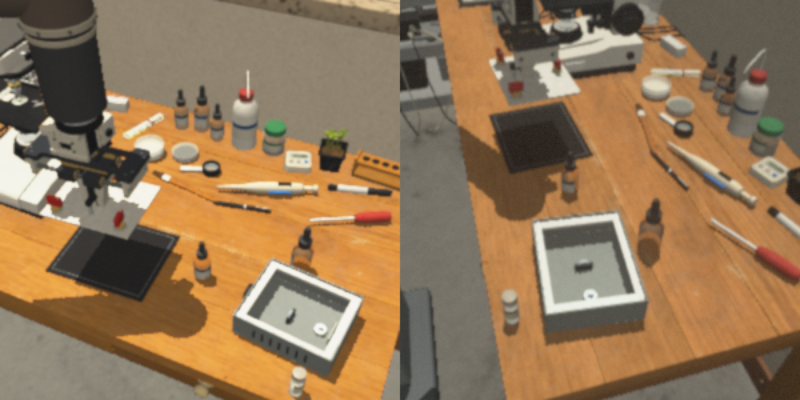

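Run:
```python
from h import *
i=r.camera_info("wrist"); z=.1535
A=back(i,(110.5,91),z);B=back(i,(399,89.5),z); print(A,B,np.linalg.norm(A-B))
m=(A+B)/2; d=(A-B)/np.linalg.norm(A-B); n=np.array([d[1],-d[0],0]); c=m-n*.07; print("centre",c,"yaw",np.degrees(np.arctan2(n[1],n[0])))
p,R=pose(); print("tcp-centre",(p-c)[:2])
for uv in [(162,78),(352,81)]: print(back(i,uv,.003))
print(rect(.5188,.0711,.0592,.18,.21,.003))
```

```text
[0.57631426 0.15777417 0.1535    ] [ 0.58834583 -0.00707061  0.1535    ] 0.16528326951390634
centre [0.51251575 0.07025622 0.1535    ] yaw 4.174459999159507
tcp-centre [-0.01469732 -0.00126624]
[0.60274683 0.17774666 0.003     ]
[ 0.61369732 -0.0279202   0.003     ]
[[ 0.42274529  0.17059117  0.003     ]
 [ 0.60242997  0.18124095  0.003     ]
 [ 0.61485471 -0.02839117  0.003     ]
 [ 0.43517003 -0.03904095  0.003     ]]
```

step_arm --pt "0.012 0 0.01 0 -3 15 -1" --pt "0 0 0 0 -2 18 -1" --pt "0 0 0 0 -1 18 -1" --pt "0 0 0 0 0 18 -1" --pt "0 0 0 0 0 15 -1" --pt "0 0 0 0 0 8 -1" --pt "0 0 0 0 0 0 -1"

```text
time_s: 17.75
tcp_pos: [0.5049, 0.0632, 0.0685]
eef_rot: [-179.8, 0.1, -87.2]
contact_force: [-0.5, 0.3, -5.2]
gripper_width: 0.0097
```

Run:
```python
from h import *
s=r.get_state();print(s["tcp_pos"],s["eef_rot"],s["contact_force"],s["gripper_width"])
rows([(.5038,.0702,.031,-86.6)],-1,shift=10)
```

```text
[0.50494606 0.06318798 0.06852958] [-1.79779705e+02  1.01159569e-01 -8.72018628e+01] [-0.53513582  0.30422039 -5.22971676] 0.009679897897592432
4
[[-0.004, 0.002, -0.003, -1.7, 0.2, 9.4, -1], [0.0, 0.0, -0.003, -1.8, 0.2, 9.4, -1], [0.0, 0.0, -0.003, -1.8, 0.2, 9.4, -1], [0.0, 0.0, -0.003, -1.8, 0.2, 9.4, -1]]
```

step_arm --pt "-0.004 0 -0.01 -3 0 9 -1" --pt "0 0 0 -3 0 9 -1" --pt "0 0 0 -2 0 9 -1" --pt "0 0 0 -1 0 7 -1" --pt "0 0 0 0 0 2 -1"

```text
time_s: 18.25
tcp_pos: [0.5063, 0.0733, 0.0318]
eef_rot: [-179.8, 0.2, -86.6]
contact_force: [0.5, 0.2, -5.1]
gripper_width: 0.0095
```

Run:
```python
from h import *
s=r.get_state();print(s["tcp_pos"],s["eef_rot"],s["contact_force"],s["gripper_width"])
a=r.capture("scene")[120:250,110:240,::-1]; b=r.capture("side")[90:220,170:300,::-1]
cv2.imwrite("pics/s9.png",cv2.resize(np.hstack([a,b]),(800,400),interpolation=cv2.INTER_CUBIC))
```

```text
[0.50630056 0.07325374 0.03178662] [-1.79806046e+02  1.76457038e-01 -8.66023560e+01] [ 0.49589342  0.19314619 -5.07305289] 0.009497323536598493
```

View pics/s9.png

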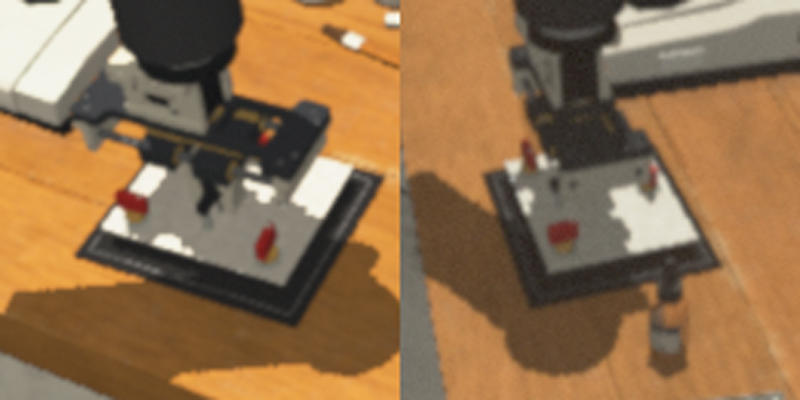

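step_arm --pt "0 0 0 2 -2 2 -1" --pt "0 0 0 0 0 2 -1" --pt "0 0 0 0 0 1.5 -1"

```text
time_s: 18.65
tcp_pos: [0.5094, 0.0716, 0.0281]
eef_rot: [-179.7, 0.2, -86.6]
contact_force: [-11.2, 4.6, 24.1]
gripper_width: 0.0091
```

step_arm --pt "0 0 0 0 0 -0.7 -1" --pt "0 0 0 0 0 0 -1"

```text
time_s: 18.85
tcp_pos: [0.5099, 0.0717, 0.0295]
eef_rot: [-179.6, 0.2, -86.6]
contact_force: [-0.2, 0.9, -4.6]
gripper_width: 0.0096
```

step_arm --pt "0 0 0 0 5 -1 -1" --pt "0 0 0 0 0 0 -1" --pt "0 0 0 0 0 1 -1" --pt "0 0 0 0 0 0 -1"

```text
time_s: 19.25
tcp_pos: [0.5042, 0.0711, 0.0293]
eef_rot: [-179.6, 0.2, -86.6]
contact_force: [0.1, -0.1, -4.4]
gripper_width: 0.0096
```

step_arm --pt "0 0 0 0 0 0.8 -1" --pt "0 0 0 0 0 0.3 -1"

```text
time_s: 19.45
tcp_pos: [0.5044, 0.0713, 0.0283]
eef_rot: [-179.6, 0.2, -86.6]
contact_force: [-2.4, 0.5, 2.1]
gripper_width: 0.0092
```

Touching lightly; release slowly, then rise.

step_arm --pt "0 0 0 0 0 0 -0.6" --pt "0 0 0 0 0 0 -0.4" --pt "0 0 0 0 0 0 -0.4" --pt "0 0 0 0 0 -15 -0.4" --pt "0 0 0 0 0 -40 -0.4" --pt "0 0 0 0 0 -45 -0.4" --pt "0 0 0 0 0 -45 -0.4"

```text
time_s: 20.15
tcp_pos: [0.5016, 0.0694, 0.173]
eef_rot: [179.9, -0.0, -86.6]
contact_force: [1.4, 0.4, 0.0]
gripper_width: 0.0265
```

Run:
```python
from h import *
s=r.get_state();print(s["tcp_pos"],s["eef_rot"],s["contact_force"],s["gripper_width"])
cv2.imwrite("pics/w10.png",r.capture("wrist")[:,:,::-1])
a=r.capture("scene")[130:310,130:400,::-1]; b=r.capture("side")[110:320,170:350,::-1]
cv2.imwrite("pics/s10a.png",cv2.resize(a,None,fx=2.9,fy=2.9,interpolation=cv2.INTER_CUBIC))
cv2.imwrite("pics/s10b.png",cv2.resize(b,None,fx=2.8,fy=2.8,interpolation=cv2.INTER_CUBIC))
```

```text
[0.50158783 0.06935656 0.1729803 ] [ 1.79877949e+02 -2.35265566e-02 -8.65621580e+01] [1.40197046 0.40929847 0.03094353] 0.02646340885688861
```

View pics/s10a.png

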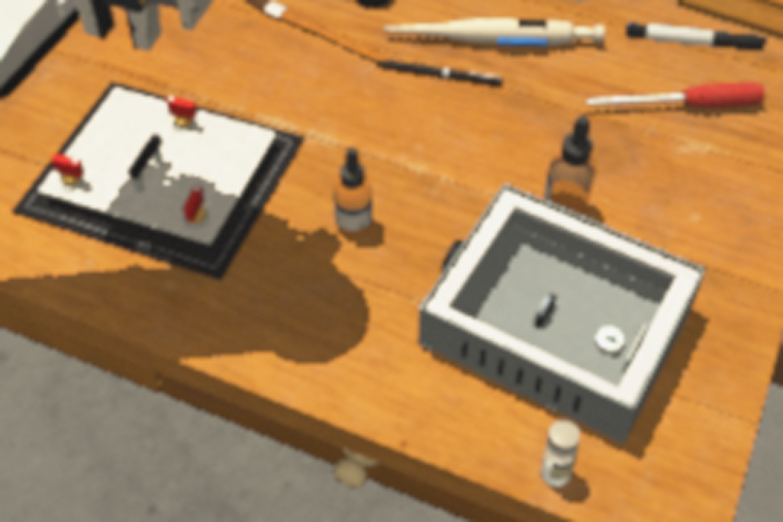

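View pics/s10b.png

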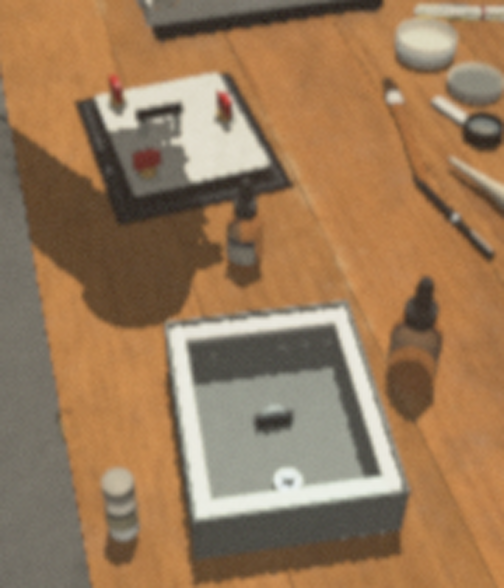

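View pics/w10.png

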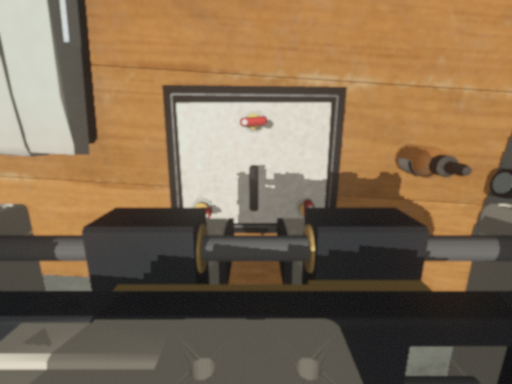

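Run:
```python
from h import *
S=r.camera_info("scene")
cs=np.array([(38,210),(115,88),(278,130),(212,245)])/2.9+[130,130]-.4
f=lambda p:(proj(S,rect(*p[:3],.14,.17,p[3]))-cs).ravel()
s=least_squares(f,[.52,.07,0.06,.02]);print(s.x,s.fun.round(1))
f2=lambda p:(proj(S,rect(*p[:3],.14,.17,.0195))-cs).ravel()
s=least_squares(f2,[.52,.07,0.06]);print(s.x,s.fun.round(1))
i=r.camera_info("wrist"); A=back(i,(175,99),.0195);B=back(i,(334,101),.0195);print(A,B,np.linalg.norm(A-B),(A+B)/2)
r.get_state()
```

```text
[0.50620488 0.06167943 0.10558049 0.0307997 ] [-0.2 -3.4 -1.6  1.6 -0.1  1.   1.7  1. ]
[0.51404295 0.06826373 0.10641777] [ 0.5 -3.5 -1.4  2.  -0.7  1.2  1.5  0.6]
[0.59175085 0.16465203 0.0195    ] [ 0.60011073 -0.00971159  0.0195    ] 0.17456390967897742 [0.59593079 0.07747022 0.0195    ]
```

```bash
python3 -c "
from plant import r
print(r.get_state()['time_s']); print(r.close_job())"
```

```text
20.3
the job is handed in; nothing more can be done
None
```

I loosened the three thumbscrews in the order c, b, a with the cover still seated. By the tool's yaw they ended at about 95°, 94° and 95°. I then lifted the cover straight up by its handle, carried it over the small dropper bottle and set it down on the mat. The job was handed in at 20.3 s.

- **Placement:** The wrist picture puts the cover's centre at about (0.526, 0.074). The mat's measured centre is (0.519, 0.071). The cover's yaw reads 2.7° and the mat's 3.4°. The black border looks almost even on both sides.
- **Disagreement:** A rough corner fit in the scene camera gave a centre of (0.514, 0.068) and 6.1° yaw. Its residuals reached 3.5 px, partly because one corner was hidden by a screw. Both readings are within the limits.
- **Height not measured well:** The fit that left the height free put the cover's top face at 31 mm, against 19.5 mm if it stands on its feet. I trusted the pictures and the touch-down height instead (light contact, 2 N, TCP 28 mm), which both suggest it stands level on its feet.
- **Bystanders:** In the last pictures both bottles and the vial stand upright, with no visible change of place. I did not measure their final positions.
- **Mishaps on the way:**
  - The first grip on screw c closed on its collar, so I redid it 6 mm higher.
  - The first touch-down pressed with 24 N. I raised the cover, shifted it 5 mm and set it down again with light contact.
- **End state:** The gripper was open and about 14 cm above the cover, touching nothing.

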